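# Change over the fixture stage

## Robot

A 7-joint arm with a two-finger parallel gripper is mounted at the origin on a cart in front of the work surface, level with it; the furniture and walls round the work are solid. World frame = base frame: x ahead of the robot, y to its left, z up, the work surface at z = 0. Lengths are in mm, angles in rad, forces in N, time in s.
With the tool pointing down it reaches from about 400 to 850 mm from the base axis. Payload 4.5 kg.
Tool frame: the origin (TCP) lies at the very end of the fingers, on their centre line; the grasp point (between the pads) lies 19 mm behind it (env.pinch_z is the distance from the TCP to the grasp point, in mm); z points along the fingers, y is the line along which they close (so a half turn about z gives the same grasp; the last joint's range is limited). The gripper opens to 85 mm and grips with 20 to 120 N. Pads are 22 mm wide; open, the fingers measure 114 mm over their backs; the gripper's body (76 mm by 85 mm) begins 54 mm behind the grasp point. The pads swing forward as they close: fully open they stand 13 mm farther back than shut.
Start: joints at [1.351, 0.689, -0.195, 1.565, 0.157, 0.902, -0.215], TCP at [156.956, -604.995, 231.317] pointing down, gripper open.
Joint ranges: [-3.01, 3.01], [-0.46, 2.08], [-1.47, 1.51], [0.13, 2.56], [-1, 4.14], [0.04, 2.09], [-2.66, 2.66]. Speed limits (rad/s): [2.57, 2.57, 3.14, 3.14, 3.14, 3.14, 3.14].

## Interface

Orientations are given as a unit quaternion [w, x, y, z].
In Python, from station import status, imaging, finish_job, env gives the robot as it stands.
- The arm moves only by the tool servo_tool, never from a script. Its argument "series" is a list of rows, each a list of 7 numbers: the turn, a rotation vector about the world's x, y, z as a fraction of full scale, then the shift along the world's x, y, z as a fraction of full scale, then the opening, from -1 (shut) to 1 (fully open). A call has 1 to 12 rows; each row is the pose to reach, as a shift and turn from the pose commanded when the call began, turning the shorter way round; what a row does not reach only later rows make up. Full scale, the value 1, is 300 mm for a shift and 2 pi rad for a turn. A row lasts 1/8 s, in which the tool goes at most 62.5 mm and 10.7 degrees, less where a joint would pass 70% of its speed; a pose out of reach is approached as far as the arm can. A call with a number of a shift or a turn outside -1 to 1 is refused whole. A call with a gripper value outside its range is refused whole. The fingers move at their own pace and stop on an object; "squeeze" is the grip in N (left out, the last holds). Time passes only in rows, so rows that repeat a pose let the fingers close. It gives the time, the measured TCP pose, the force, the opening and the grip force at its end, in the units of the state.
- status.sense(): the state, without advancing time (a new reading comes with each control period).
- imaging.read_camera(name): name is "side" or "top"; returns a dict with "image" (420x560x3 uint8, red, green, blue), "depth" (420x560 float32, mm along the optical axis (not along the pixel's ray), 0 where there is no reading), "fx", "fy", "cx", "cy" (pixels), "R" (3x3) and "t" (3): a world point X has camera coordinates R X + t. Camera axes: x right, y down, z forward; pixel columns grow to the right and rows downward; lengths in mm; the calibration is good to about 2 mm. A picture is of the moment at which its call begins.
- finish_job(): hands the job in; it is judged then, once.
The state is a dict: "time_s": time; "joint_pos": joint angles; "joint_velocities": joint speeds; "joint_efforts": joint torques, N m; "position": TCP position; "ee_rot": TCP orientation; "contact_force": force on the tool from outside, world axes, zero at the start; "torque": the same for the moment, N m; "grip_width": finger opening in mm; "grip_force": force on a finger pad.
Only numpy, scipy, OpenCV 4.12 (cv2) and the standard library are available. Lean on these libraries where they do the work, as an engineer would, in place of code of your own. Each camera call takes 0.05 s, during which the arm holds its last target. There are 200 camera calls.

## Task

The fixture plate, the green-lidded jar and the bigger of the two metal weights are standing on each other's places; every place is taken, so set one of them aside on a free spot of the worktop on the way. Lift the plate straight up off its two pins without cocking it and lay it flat, centred and square on the black rubber mat; stand the jar in the middle of the cork disc and the big weight in the middle of the stage between the pins. Keep all three upright and leave the small weight and the dish alone.

Things in the scene. Friction and masses are not known exactly. Their poses are not given: they have to be found in the camera images.
- stage: Fixture stage: fixed aluminium block 160 (x) x 120 (y) x 25 mm high. Origin: centre of its underside, on the worktop (z = 0). Two upright steel pins, 8 mm diameter, stand at x = +50 and -50 mm (y = 0) and rise 16 mm above its top face. The fixture plate starts on it, over the pins. The big weight belongs on the top face midway between the pins (92 mm free between them).
- fixture_plate: Loose steel plate 130 (x) x 90 (y) x 8 mm, 0.3 kg, two 10.5 mm holes at x = +50 and -50 mm. Origin: centre of its underside. Black bridge handle in the middle: bar 70 (x) x 14 mm (y), 25 to 43 mm above the origin, on two posts; grip it across y, 36 mm above the origin. Starts flat on the stage over the pins; clear of them after rising 16 mm. Belongs on the mat.
- mat: Black rubber mat 150 (x) x 110 (y) x 4 mm, fixed. Origin: centre of its underside, on the worktop. The fixture plate belongs on it, centred, long side along its long side (x to x, either way round). At the start the jar stands on it.
- jar: Closed glass jar with a green screw lid (fixed on), about 65 mm diameter, 85 mm high, 0.3 kg; the lid is 61 mm in diameter and takes up the top 11 mm. Origin: centre of its underside; z up. At the start it stands near the middle of the mat. It belongs on the cork disc.
- cork_disc: Round cork disc, 100 mm diameter, 6 mm thick, fixed. Origin: centre of its underside, on the worktop. At the start the big weight stands on it. The jar belongs on it.
- big_weight: The bigger metal calibration weight: 38 mm diameter, 66 mm high, 0.5 kg, a cylinder that narrows at about 40 mm to a neck with a knob on top; grip the cylinder about 30 mm above the origin. Origin: centre of its underside; z up. It belongs on the stage between the pins.
- small_weight: Bystander, to be left alone: smaller metal weight of the same shape, 29 mm diameter, 52 mm high, behind the work. Origin: centre of its underside.
- dish: Bystander, to be left alone: covered clear round dish, 63 mm diameter, 16 mm high, behind the work. Origin: centre of its underside.
Not all that is in view belongs to the job. What is shaped like the jar but yellow is not meant.

How it is judged:
By the outcome, as a careful person would: the job done as asked, in the order asked, and still so for the second after the job is handed in, with the robot touching nothing.
It also fails if it takes over 120 s, if anything falls off the work surface, if the arm or the gripper's body presses on something with over 40 N, if the wrist force passes 120 N, or if a joint passes its speed limit or range.

## Working session

There is one attempt and no reset: what is moved stays moved. The work goes in short steps, Python scripts to look and compute and a tool call to move; the robot and the scene stay as the last step left them, time stands still between calls to the robot, and variables do not carry over. Pictures are saved under pics/ and viewed, at most 14 in all, crops included, and the job is handed in when it is done.

Besides the shell and the picture viewer there is one more tool, called after "Emit:" as name([rows], argument=value, ...), one row to a line, values as JSON. servo_tool: Moves the arm, as the interface text tells. Shift numbers are shares of 300 mm and turn numbers shares of 2 pi rad, none past 1 either way. Its arguments: {"type":"object","properties":{"series":{"type":"array"},"squeeze":{"type":"number"}},"required":["series"]}

```bash
mkdir -p pics; ls
python3 - <<'E'
from station import status, imaging, env
import cv2,numpy as np
s=status.sense(); print(s)
print(env.pinch_z)
for n in("top","side"):
    d=imaging.read_camera(n); cv2.imwrite(f"pics/{n}0.png",d["image"][...,::-1]); np.savez(f"{n}0.npz",**d)
    print(n,d["fx"],d["cx"],d["cy"],d["R"].round(3).tolist(),d["t"], -d["R"].T@d["t"])
E
```

```text
pics
{'time_s': 0.0, 'joint_pos': array([ 1.35080644,  0.69001411, -0.19451598,  1.56635569,  0.15729974,
        0.90251103, -0.21508831]), 'joint_velocities': array([ 4.82273902e-04,  1.11097778e-03, -1.20604570e-03, -2.26096643e-04,
       -1.00156350e-03, -8.13526703e-05, -1.75108240e-04]), 'joint_efforts': array([-4.34869698e-04, -5.39626765e+01, -1.26660090e+00, -1.58548236e+01,
        9.11613082e-03,  9.61047277e-03,  1.43391594e-05]), 'position': array([ 156.70580627, -604.35165666,  230.4622003 ]), 'ee_rot': array([-9.29370034e-04,  9.91952928e-01,  1.26603669e-01, -1.86834406e-04]), 'contact_force': array([-0.14670352, -0.04247645,  0.23503088]), 'torque': array([0.01867802, 0.0089375 , 0.01301907]), 'grip_force': 0.0, 'grip_width': 85.66529511092041}
18.700000000000003
top 455.2138794300821 284.8748593943867 212.46325896697215 [[-0.009, -1.0, 0.024], [-0.996, 0.007, -0.088], [0.088, -0.025, -0.996]] [-32.8018453  562.60459818 985.50831215] [ 473.62050888  -12.29021124 1031.67780462]
side 379.5629803155691 284.68819593424826 211.52384420422695 [[-0.835, -0.549, 0.021], [-0.377, 0.545, -0.749], [0.4, -0.633, -0.663]] [445.29742493 277.69023629 765.19036779] [170.88911765 577.79674149 705.59605861]
```

View pics/top0.png

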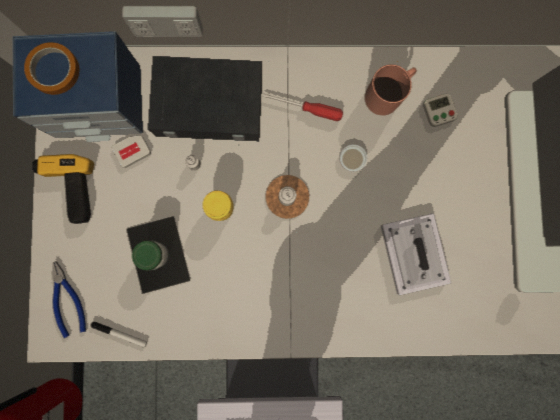

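View pics/side0.png

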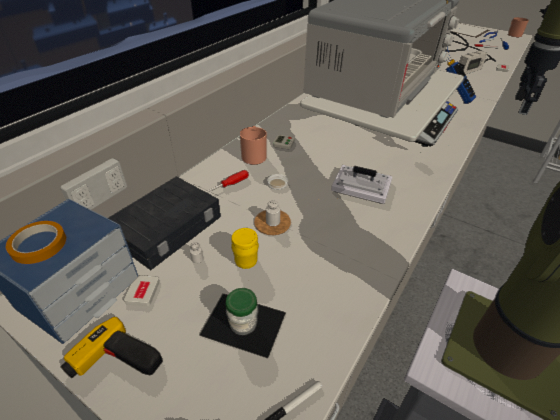

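The top view shows the jar at (150,255) on the mat (158,254), the yellow decoy at (217,206) and the big weight on the cork at (288,196). It also shows the plate on the stage at (415,254), the small weight at (192,161) and the dish at (353,156). The side view agrees.

```bash
cat > h.py <<'E'
import numpy as np,cv2
def load(n,k=0): return dict(np.load(f"{n}{k}.npz"))
def cast(d,uv,z):
    uv=np.atleast_2d(np.asarray(uv,float)); R,t=d["R"],d["t"]
    r=np.c_[(uv[:,0]-d["cx"])/d["fx"],(uv[:,1]-d["cy"])/d["fy"],np.ones(len(uv))]@R
    c=-R.T@t; return c+r*((z-c[2])/r[:,2])[:,None]
def cloud(d):
    v,u=np.mgrid[:420,:560]; Z=d["depth"].astype(float)
    P=np.stack([(u-d["cx"])/d["fx"]*Z,(v-d["cy"])/d["fy"]*Z,Z],-1)
    return (P-d["t"])@d["R"]
def tri(a,ua,b,ub):
    M=lambda d:np.array([[d["fx"],0,d["cx"]],[0,d["fy"],d["cy"]],[0,0,1]])@np.c_[d["R"],d["t"]]
    X=cv2.triangulatePoints(M(a),M(b),np.array(ua,float).reshape(2,1),np.array(ub,float).reshape(2,1)); return (X[:3]/X[3]).ravel()
def rect(P):
    (c,s,a)=cv2.minAreaRect(P[:,:2].astype(np.float32)); 
    if s[0]<s[1]: s=s[::-1]; a+=90
    return np.round(c,1),np.round(s,1),round((a+90)%180-90,2)
def big(m):
    n,l,s,c=cv2.connectedComponentsWithStats(m.astype(np.uint8)); i=1+np.argmax(s[1:,4]); return l==i
def box(m,x0,y0,x1,y1):
    o=np.zeros_like(m); o[y0:y1,x0:x1]=m[y0:y1,x0:x1]; return o
E
python3 - <<'E'
from h import *
for n,bx in(("top",dict(mat=(115,205,200,305),st=(370,205,460,305),cork=(255,165,320,230),tab=(200,260,270,330))),("side",dict(mat=(190,270,300,370),st=(320,150,405,215),cork=(245,190,300,245),tab=(330,250,400,290)))):
    d=load(n); P=cloud(d); hsv=cv2.cvtColor(d["image"],cv2.COLOR_RGB2HSV).astype(int); H,S,V=hsv[...,0],hsv[...,1],hsv[...,2]; z=P[...,2]
    x0,y0,x1,y1=bx["tab"]; print(n,"table z",np.median(z[y0:y1,x0:x1]),z[y0:y1,x0:x1].std())
    m=big(box((V<60)&(S<120),*bx["mat"])); print("mat z",np.median(z[m]))
    g=big(box((H>55)&(H<95)&(S>90),*bx["mat"])); uv=np.argwhere(g)[:,::-1]
    top=g&(z>np.percentile(z[g],90)-8); print("lid z",np.percentile(z[g],[50,90]),"c",cast(d,uv.mean(0),85), np.median(P[top],0), cv2.minEnclosingCircle(uv.astype(np.float32)))
    muv=np.argwhere(m)[:,::-1]; print("mat rect",rect(cast(d,muv,4)))
    c=big(box((H<18)&(S>80)&(V>50),*bx["cork"])); cu=np.argwhere(c)[:,::-1]; Q=cast(d,cu,6); e=cv2.fitEllipse(cv2.convexHull(Q[:,:2].astype(np.float32)));print("cork z",np.median(z[c]),e)
    w=box((S<60)&(z>15),*bx["cork"]); print("bw z max",np.percentile(z[w],[50,95,99]),"med top",np.median(P[w&(z>50)],0), np.median(P[w],0))
    for lo,hi in((12,80),(29,80)):
        s=big(box((z>lo)&(z<hi),*bx["st"])); print("stage>",lo,"z",np.percentile(z[s],[10,50,90]),rect(P[s]),rect(cast(d,np.argwhere(s)[:,::-1],25 if lo==12 else 33)))
    b=big(box((V<55)&(z>30),*bx["st"])); print("handle",np.median(z[b]),rect(cast(d,np.argwhere(b)[:,::-1],43)),cast(d,np.argwhere(b)[:,::-1].mean(0),43))
E
```

```text
top table z -0.07823182594252448 67.42426316761107
mat z 3.5743829158965044
lid z [88.07579728 90.32332226] c [[470.84318111 251.97253917  85.        ]] [469.42163809 251.6567048   88.07579728] ((145.73463439941406, 254.92457580566406), 10.10227108001709)
mat rect (array([472.9, 246.9]), array([147.9, 106.8]), 14.86)
cork z 5.780477418895998 ((600.751953125, -43.117958068847656), (98.50315856933594, 99.14281463623047), 91.93463897705078)
bw z max [  67.71502634 1031.67780462 1031.67780462] med top [595.28160421 -39.36852821  68.38906549] [593.71713423 -39.51612751  67.71502634]
stage> 12 z [23.87491253 31.98864934 36.37564796] (array([ 468.6, -327. ]), array([159.9, 121.7]), 12.01) (array([ 468.5, -325.1]), array([159.4, 122.5]), 12.01)
stage> 29 z [31.16855717 33.70326196 56.50036679] (array([ 468.6, -327.5]), array([131.5,  96.6]), 11.69) (array([ 468.6, -326.4]), array([131.2,  96.3]), 11.74)
handle 67.60067701431981 (array([ 468.9, -332.6]), array([69.1, 17.2]), 12.27) [[ 469.93749241 -333.28366907   43.        ]]
side table z -1.1702786641147227 56.01647846559985
mat z 3.2700201
[... 242 characters left out ...]
4309610398 ((598.8529663085938, -38.352359771728516), (98.43650817871094, 102.83704376220703), 33.59804916381836)
bw z max [ 49.78378817  70.37476673 705.59605861] med top [594.81072802 -34.15405923  63.13990549] [591.80552423 -30.21792254  49.78378817]
stage> 12 z [20.47260647 30.08227782 51.76498332] (array([ 468. , -324.2]), array([159.5, 123.9]), 11.69) (array([ 466.4, -320.4]), array([158.5, 143.9]), 11.82)
stage> 29 z [29.93342232 31.91293624 60.80302574] (array([ 468.7, -324.7]), array([129.8,  97.2]), 12.39) (array([ 469. , -326.5]), array([129.1, 107.2]), 11.65)
handle 60.089904902756274 (array([ 473. , -337.8]), array([67.2, 47.2]), 11.86) [[ 474.2277487 -343.549688    43.       ]]
```

```bash
python3 - <<'E'
from h import *
D={n:load(n) for n in("top","side")}
res={}
for n,bj,bc,bs in(("top",(115,205,200,305),(265,170,315,220),(370,205,460,305)),("side",(190,270,300,370),(255,190,295,240),(320,150,405,215))):
    d=D[n];P=cloud(d); hsv=cv2.cvtColor(d["image"],cv2.COLOR_RGB2HSV).astype(int); H,S,V=hsv[...,0],hsv[...,1],hsv[...,2]; z=P[...,2]
    g=big(box((H>50)&(H<95)&(S>60)&(z>60),*bj)); lt=g&(z>84)
    kn=big(box((z>58)&(z<80),*bc)); hd=big(box((z>60)&(z<80)&(V<110),*bs))
    for k,m,zz in(("lid",lt,89),("knob",kn,71),("handle",hd,68)):
        uv=np.argwhere(m)[:,::-1]; r=cv2.minAreaRect(uv.astype(np.float32)); res[n,k]=r[0]
        print(n,k,m.sum(),np.round(r[0],1),np.round(r[1],1),cast(d,r[0],zz).round(1),np.percentile(z[m],[50,95]).round(1),rect(cast(d,uv,zz)))
for k in("lid","knob","handle"): print(k,tri(D["top"],res["top",k],D["side"],res["side",k]).round(1))
E
python3 - <<'E'
import cv2,numpy as np
a=cv2.imread('pics/top0.png');b=cv2.imread('pics/side0.png')
f=lambda i,x,y:cv2.resize(i[y:y+75,x:x+100],(400,300),interpolation=cv2.INTER_CUBIC)
cv2.imwrite('pics/crop0.png',np.vstack([np.hstack([f(a,110,215),f(a,240,160)]),np.hstack([f(a,365,215),f(b,230,185)])]))
E
```

```text
top lid 593 [146.5 255. ] [28. 27.] [[471.3 248.4  89. ]] [88.3 91.4] (array([471.4, 248.4]), array([57.4, 54.9]), 0.84)
top knob 127 [287. 194.] [12. 12.] [[597.7 -41.2  71. ]] [70. 73.] (array([597.7, -41.2]), array([25.7, 25.5]), -0.49)
top handle 224 [421.3 253.6] [32.7  7. ] [[ 468.8 -325.4   68. ]] [67.6 70.9] (array([ 468.9, -325.3]), array([68.8, 15.2]), 12.19)
side lid 645 [241. 301.] [26. 30.] [[469.1 254.3  89. ]] [88.1 89.8] (array([469.8, 253.7]), array([59.9, 58.5]), -55.77)
side knob 65 [272.5 204.5] [7. 9.] [[594.5 -33.6  71. ]] [68.8 71.1] (array([594.6, -33.8]), array([27.8, 23.3]), -55.24)
side handle 91 [364.4 170. ] [23.5  4.7] [[ 464.8 -316.5   68. ]] [64.9 67.6] (array([ 465.2, -316.5]), array([67.8, 24.1]), 11.82)
lid [471.7 250.5  82.3]
knob [599.  -41.2  63.4]
handle [ 468.7 -328.1   59.7]
```

View pics/crop0.png

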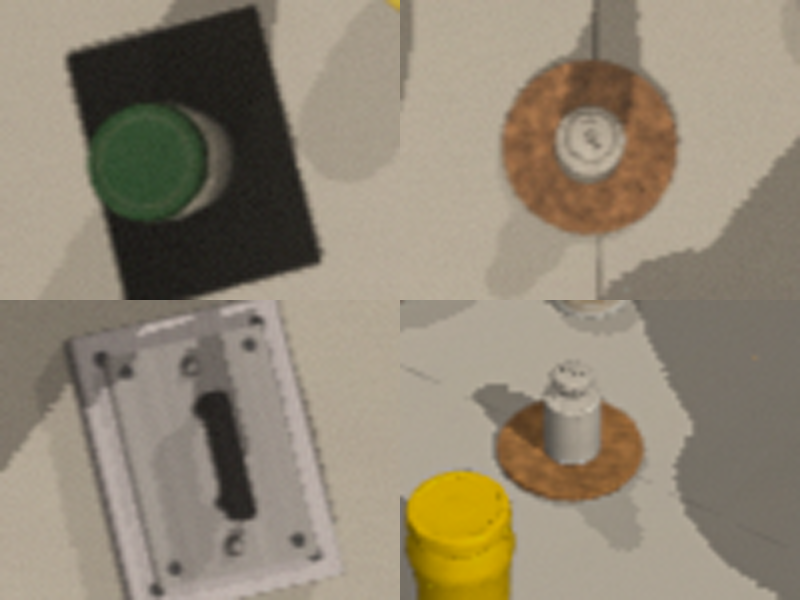

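The crop confirms the lid sits on the left half of the mat and the weight is near the cork centre, with only the weight's own shadow close by. The plate is square on the stage. First I'll set the big weight aside.

Emit:
servo_tool([
  [0, 0, 0, 0.12, 0.15, 0, 1],
  [0, 0, 0, 0.24, 0.31, 0, 1],
  [0, 0, 0, 0.37, 0.47, 0, 1],
  [0, 0, 0, 0.49, 0.63, 0, 1],
  [0, 0, 0, 0.61, 0.78, 0, 1],
  [0, 0, 0, 0.735, 0.942, 0, 1],
  [0, 0, 0, 0.735, 0.942, 0, 1],
  [0, 0, 0, 0.735, 0.942, 0, 1],
], squeeze=40)

```text
time_s: 1.1
position: [377.1, -322.5, 231.1]
ee_rot: [0.0, 0.992, 0.127, -0.001]
contact_force: [1.0, -0.5, -0.2]
grip_width: 85.5
grip_force: 0.0
```

Emit:
servo_tool([
  [0, 0, 0, 0.12, 0.15, 0, 1],
  [0, 0, 0, 0.24, 0.31, 0, 1],
  [0, 0, 0, 0.37, 0.47, 0, 1],
  [0, 0, 0, 0.49, 0.63, 0, 1],
  [0, 0, 0, 0.61, 0.78, -0.1, 1],
  [0, 0, 0, 0.735, 0.942, -0.3, 1],
  [0, 0, 0, 0.735, 0.942, -0.4, 1],
  [0, 0, 0, 0.735, 0.942, -0.4, 1],
  [0, 0, 0, 0.735, 0.942, -0.4, 1],
])

```text
time_s: 2.22
position: [598.0, -42.7, 112.3]
ee_rot: [0.001, 0.992, 0.125, 0.0]
contact_force: [0.3, -1.1, -0.1]
grip_width: 85.5
grip_force: 0.0
```

Run:
```python
from station import status, imaging
from h import *
for i in range(3):
    d=imaging.read_camera("side"); s=status.sense(); print(s["time_s"],s["position"].round(1),s["joint_velocities"].round(3))
d=imaging.read_camera("top"); cv2.imwrite("pics/s1.png",np.hstack([cv2.resize(q["image"][y:y+150,x:x+150],(400,400)) for q,x,y in((d,215,120),(imaging.read_camera("side"),200,130))])[...,::-1])
```

```text
2.275 [598.5 -42.7 113. ] [-0.002 -0.018 -0.006 -0.002 -0.001 -0.004 -0.001]
2.325 [598.7 -42.4 113.4] [-0.006 -0.005 -0.009  0.001 -0.003 -0.004 -0.002]
2.375 [598.8 -41.9 113.4] [-0.008  0.001 -0.008  0.001 -0.003 -0.002 -0.001]
```

View pics/s1.png

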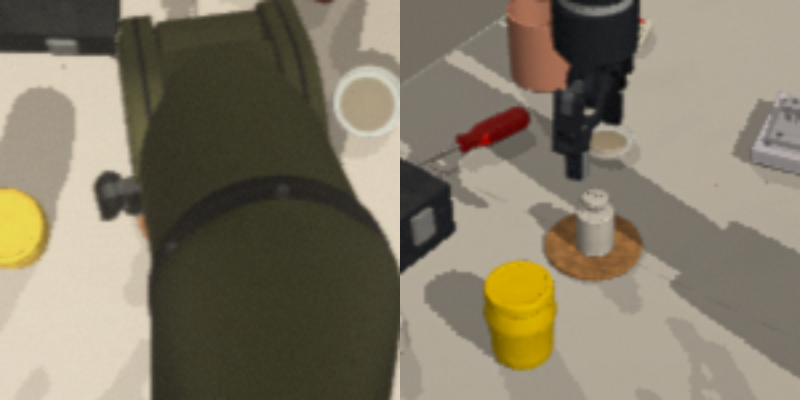

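The side view shows the fingers straddling the weight from above. I'll go down and grip it.

Emit:
servo_tool([
  [0, 0, 0, 0, 0, -0.08, 1],
  [0, 0, 0, 0, 0, -0.16, 1],
  [0, 0, 0, 0, 0, -0.24, 1],
  [0, 0, 0, 0, 0, -0.32, 1],
  [0, 0, 0, 0, 0, -0.32, 1],
  [0, 0, 0, 0, 0, -0.32, 1],
  [0, 0, 0, 0, 0, -0.32, -1],
  [0, 0, 0, 0, 0, -0.32, -1],
  [0, 0, 0, 0, 0, -0.32, -1],
  [0, 0, 0, 0, 0, -0.32, -1],
  [0, 0, 0, 0, 0, -0.32, -1],
  [0, 0, 0, 0, 0, -0.32, -1],
], squeeze=40)

```text
time_s: 3.98
position: [598.5, -40.3, 16.1]
ee_rot: [0.0, 0.992, 0.126, 0.001]
contact_force: [-0.4, -0.7, 6.7]
grip_width: 37.0
grip_force: 39.6
```

Emit:
servo_tool([
  [0, 0, 0, 0, 0, 0.05, -1],
  [0, 0, 0, 0, 0, 0.15, -1],
  [0, 0, 0, 0, 0, 0.25, -1],
  [0, 0, 0, -0.08, -0.05, 0.3, -1],
  [0, 0, 0, -0.2, -0.11, 0.3, -1],
  [0, 0, 0, -0.32, -0.18, 0.3, -1],
  [0, 0, 0, -0.4265, -0.234, 0.3, -1],
  [0, 0, 0, -0.4265, -0.234, 0.3, -1],
  [0, 0, 0, -0.4265, -0.234, 0.2, -1],
  [0, 0, 0, -0.4265, -0.234, 0.1, -1],
  [0, 0, 0, -0.4265, -0.234, 0.03, -1],
  [0, 0, 0, -0.4265, -0.234, 0.02, -1],
])

```text
time_s: 5.48
position: [470.3, -109.1, 20.4]
ee_rot: [-0.0, 0.992, 0.127, -0.0]
contact_force: [0.4, 0.1, -4.3]
grip_width: 36.8
grip_force: 41.0
```

Emit:
servo_tool([
  [0, 0, 0, 0, 0, -0.02, -1],
  [0, 0, 0, 0, 0, -0.036, -1],
  [0, 0, 0, 0, 0, -0.038, -1],
  [0, 0, 0, 0, 0, -0.038, -1],
  [0, 0, 0, 0, 0, -0.038, -1],
  [0, 0, 0, 0, 0, -0.038, -1],
])

```text
time_s: 6.22
position: [470.2, -110.1, 10.1]
ee_rot: [0.0, 0.992, 0.127, 0.0]
contact_force: [0.2, 0.4, -1.4]
grip_width: 36.6
grip_force: 41.2
```

Emit:
servo_tool([
  [0, 0, 0, 0, 0, -0.003, -1],
  [0, 0, 0, 0, 0, -0.003, -1],
  [0, 0, 0, 0, 0, -0.003, 1],
  [0, 0, 0, 0, 0, -0.003, 1],
  [0, 0, 0, 0, 0, -0.003, 1],
  [0, 0, 0, 0, 0, 0.0, 1],
  [0, 0, 0, 0, 0, 0.12, 1],
  [0, 0, 0, 0, 0, 0.26, 1],
  [0, 0, 0, 0, 0, 0.4, 1],
  [0, 0, 0, 0, 0.12, 0.5, 1],
  [0, 0, 0, 0, 0.3, 0.5, 1],
  [0, 0, 0, 0, 0.3, 0.5, 1],
])

```text
time_s: 7.72
position: [470.3, -14.6, 160.5]
ee_rot: [-0.001, 0.991, 0.131, 0.001]
contact_force: [-0.2, -0.5, 0.2]
grip_width: 85.3
grip_force: 0.0
```

Emit:
servo_tool([
  [0, 0, 0, 0, 0.2, 0, 1],
  [0, 0, 0, 0, 0.4, 0, 1],
  [0, 0, 0, 0, 0.6, 0, 1],
  [0, 0, 0, 0, 0.8, 0, 1],
  [0, 0, 0, 0.003, 0.9, 0, 1],
  [0, 0, 0, 0.003, 0.9, 0, 1],
  [0, 0, 0, 0.003, 0.9, 0, 1],
])

```text
time_s: 8.6
position: [470.9, 247.7, 159.6]
ee_rot: [0.001, 0.992, 0.126, -0.001]
contact_force: [-0.1, -0.1, -0.8]
grip_width: 85.2
grip_force: 0.0
```

Run:
```python
from station import status, imaging
from h import *
for n in("top","side"):
    d=imaging.read_camera(n); np.savez(f"{n}1.npz",**d)
s=status.sense(); print(s["position"].round(1))
cv2.imwrite("pics/s2.png",np.hstack([cv2.resize(load(n,1)["image"],(400,300)) for n in("top","side")])[...,::-1])
```

```text
[471.2 247.4 159.8]
```

View pics/s2.png

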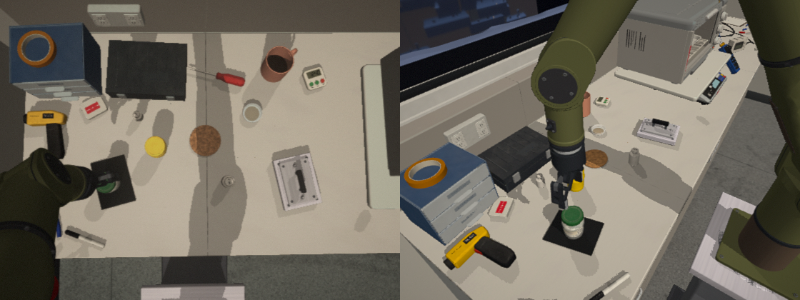

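The view shows the weight standing upright at its aside spot, the cork bare and the gripper over the jar. I'll descend on the jar.

Emit:
servo_tool([
  [0, 0, 0, 0, 0.003, -0.05, 1],
  [0, 0, 0, 0, 0.003, -0.1, 1],
  [0, 0, 0, 0, 0.003, -0.15, 1],
  [0, 0, 0, 0, 0.003, -0.2, 1],
  [0, 0, 0, 0, 0.003, -0.2, 1],
])

```text
time_s: 9.32
position: [470.0, 250.4, 98.4]
ee_rot: [0.001, 0.992, 0.127, -0.001]
contact_force: [-0.2, -0.4, 0.3]
grip_width: 85.4
grip_force: 0.0
```

Emit:
servo_tool([
  [0, 0, 0, 0, 0, -0.06, 1],
  [0, 0, 0, 0, 0, -0.12, 1],
  [0, 0, 0, 0, 0, -0.18, 1],
  [0, 0, 0, 0, 0, -0.23, 1],
  [0, 0, 0, 0, 0, -0.23, 1],
  [0, 0, 0, 0, 0, -0.23, 1],
])

```text
time_s: 10.07
position: [471.2, 251.0, 31.2]
ee_rot: [-0.0, 0.992, 0.127, 0.0]
contact_force: [-0.1, 0.3, -0.9]
grip_width: 85.2
grip_force: 0.0
```

Emit:
servo_tool([
  [0, 0, 0, 0, 0, 0, -1],
  [0, 0, 0, 0, 0, 0, -1],
  [0, 0, 0, 0, 0, 0, -1],
  [0, 0, 0, 0, 0, 0, -1],
  [0, 0, 0, 0, 0, 0, -1],
  [0, 0, 0, 0, 0, 0, -1],
], squeeze=40)

```text
time_s: 10.82
position: [471.5, 250.8, 32.0]
ee_rot: [-0.0, 0.992, 0.126, 0.001]
contact_force: [0.2, -1.8, 6.2]
grip_width: 61.5
grip_force: 36.9
```

Run:
```python
from station import status
s=status.sense(); print({k:np.round(v,2) for k,v in s.items() if k in("position","contact_force","torque","grip_width","joint_pos")}) if 0 else print(s["position"].round(1),s["contact_force"].round(1),s["grip_width"],s["joint_pos"].round(2))
```

```text
[471.5 250.8  32. ] [ 0.2 -1.8  6.2] 61.503722749411246 [-0.57  0.9  -0.01  1.98  0.04  0.27 -1.93]
```

Emit:
servo_tool([
  [0, 0, 0, 0, 0, 0.03, -1],
  [0, 0, 0, 0, 0, 0.12, -1],
  [0, 0, 0, 0, 0, 0.24, -1],
  [0, 0, 0, 0, 0, 0.36, -1],
  [0, 0, 0, 0, 0, 0.48, -1],
  [0, 0, 0, 0.02, -0.05, 0.5, -1],
  [0, 0, 0, 0.07, -0.15, 0.5, -1],
  [0, 0, 0, 0.12, -0.27, 0.5, -1],
  [0, 0, 0, 0.18, -0.4, 0.5, -1],
  [0, 0, 0, 0.24, -0.54, 0.5, -1],
  [0, 0, 0, 0.3, -0.68, 0.5, -1],
  [0, 0, 0, 0.36, -0.82, 0.5, -1],
])

```text
time_s: 12.32
position: [578.1, 1.9, 179.4]
ee_rot: [0.0, 0.992, 0.126, -0.002]
contact_force: [0.4, 0.8, -4.0]
grip_width: 61.5
grip_force: 39.4
```

Emit:
servo_tool([
  [0, 0, 0, 0.05, -0.1, 0, -1],
  [0, 0, 0, 0.07, -0.154, 0, -1],
  [0, 0, 0, 0.07, -0.154, -0.1, -1],
  [0, 0, 0, 0.07, -0.154, -0.2, -1],
  [0, 0, 0, 0.07, -0.154, -0.3, -1],
  [0, 0, 0, 0.07, -0.154, -0.4, -1],
  [0, 0, 0, 0.07, -0.154, -0.45, -1],
  [0, 0, 0, 0.07, -0.154, -0.45, -1],
  [0, 0, 0, 0.07, -0.154, -0.45, -1],
  [0, 0, 0, 0.07, -0.154, -0.45, -1],
])

```text
time_s: 13.58
position: [600.8, -41.3, 47.1]
ee_rot: [0.0, 0.992, 0.127, 0.001]
contact_force: [-0.3, -0.7, -2.8]
grip_width: 61.0
grip_force: 39.5
```

Run:
```python
from station import status, imaging
from h import *
for n in("top","side"):
    d=imaging.read_camera(n); np.savez(f"{n}2.npz",**d)
s=status.sense(); print(s["position"].round(1),s["contact_force"].round(1),s["grip_width"])
# bare cork in frame 1, set-aside weight, bare mat in frame 2
for n,bc,bm in(("top",(255,165,320,230),(115,205,200,305)),("side",(245,190,300,245),(190,270,300,370))):
    d=load(n,1); hsv=cv2.cvtColor(d["image"],cv2.COLOR_RGB2HSV).astype(int);H,S,V=hsv[...,0],hsv[...,1],hsv[...,2]
    c=big(box((H<18)&(S>80)&(V>25),*bc)); Q=cast(d,np.argwhere(c)[:,::-1],6)
    print(n,"cork",cv2.fitEllipse(cv2.convexHull(Q[:,:2].astype(np.float32))))
    d=load(n,2); hsv=cv2.cvtColor(d["image"],cv2.COLOR_RGB2HSV).astype(int);H,S,V=hsv[...,0],hsv[...,1],hsv[...,2]
    m=big(box((V<60)&(S<120),*bm)); Q=cast(d,np.argwhere(m)[:,::-1],4); print(n,"mat",rect(Q),Q.mean(0))
f=lambda n,x,y:cv2.resize(load(n,2)["image"][y:y+150,x:x+200],(400,300))
cv2.imwrite("pics/s3.png",np.vstack([np.hstack([f("top",90,170),f("top",200,120)]),np.hstack([f("side",150,240),f("side",180,100)])])[...,::-1])
```

```text
[600.5 -41.3  46.8] [ 0.7  0.2 -1.9] 61.348791537105335
top cork ((600.8297119140625, -42.97000503540039), (98.1175765991211, 98.99494934082031), 76.78921508789062)
top mat (array([472.8, 247. ]), array([146.3, 105.6]), 15.02) [472.27890177 247.03363519   4.        ]
side cork ((598.2162475585938, -39.16058349609375), (95.71930694580078, 102.76081848144531), 34.152076721191406)
side mat (array([472.2, 250.6]), array([147.9, 107.8]), 14.76) [469.81453301 252.83083328   4.        ]
```

View pics/s3.png

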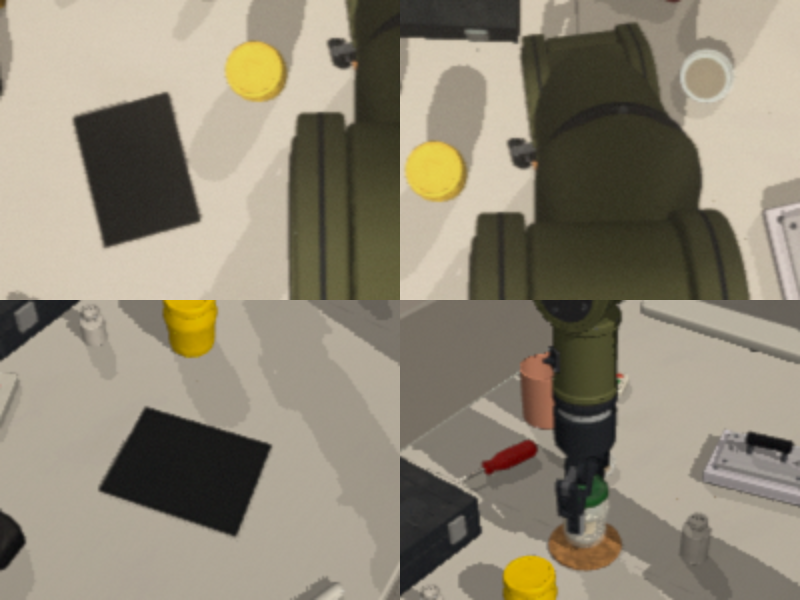

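The side view shows the jar upright just above the cork centre, and the mat is clear. I'll lower and release it.

Emit:
servo_tool([
  [0, 0, 0, 0, 0, -0.015, -1],
  [0, 0, 0, 0, 0, -0.03, -1],
  [0, 0, 0, 0, 0, -0.04, -1],
  [0, 0, 0, 0, 0, -0.045, -1],
  [0, 0, 0, 0, 0, -0.047, -1],
  [0, 0, 0, 0, 0, -0.047, -1],
  [0, 0, 0, 0, 0, -0.047, -1],
])

```text
time_s: 14.55
position: [599.7, -41.4, 34.0]
ee_rot: [0.0, 0.992, 0.127, 0.0]
contact_force: [-4.9, -1.3, 16.0]
grip_width: 61.2
grip_force: 40.7
```

Emit:
servo_tool([
  [0, 0, 0, 0, 0, 0.003, -1],
  [0, 0, 0, 0, 0, 0.003, -1],
  [0, 0, 0, 0, 0, 0.003, -1],
])

```text
time_s: 14.92
position: [599.6, -41.4, 34.0]
ee_rot: [0.0, 0.992, 0.127, -0.0]
contact_force: [-2.7, 0.4, 10.2]
grip_width: 61.4
grip_force: 40.4
```

Emit:
servo_tool([
  [0, 0, 0, 0, 0, 0, 1],
  [0, 0, 0, 0, 0, 0, 1],
  [0, 0, 0, 0, 0, 0, 1],
  [0, 0, 0, 0, 0, 0, 1],
  [0, 0, 0, 0, 0, 0.08, 1],
  [0, 0, 0, 0, 0, 0.2, 1],
  [0, 0, 0, 0, 0, 0.34, 1],
  [0, 0, 0, 0, 0, 0.5, 1],
  [0, 0, 0, -0.1, -0.15, 0.5, 1],
  [0, 0, 0, -0.2, -0.33, 0.5, 1],
  [0, 0, 0, -0.32, -0.5, 0.5, 1],
  [0, 0, 0, -0.437, -0.65, 0.5, 1],
])

```text
time_s: 16.42
position: [467.4, -238.4, 182.8]
ee_rot: [0.0, 0.992, 0.126, 0.0]
contact_force: [1.0, -1.8, 0.3]
grip_width: 85.1
grip_force: 0.0
```

Emit:
servo_tool([
  [0, 0, -0.004, 0, -0.15, -0.05, 1],
  [0, 0, -0.0071, 0, -0.296, -0.12, 1],
  [0, 0, -0.0071, 0, -0.296, -0.2, 1],
  [0, 0, -0.0071, 0, -0.296, -0.28, 1],
  [0, 0, -0.0071, 0, -0.296, -0.3, 1],
  [0, 0, -0.0071, 0, -0.296, -0.3, 1],
])

```text
time_s: 17.18
position: [468.9, -325.0, 92.8]
ee_rot: [-0.0, 0.995, 0.105, -0.0]
contact_force: [0.2, -0.5, 0.4]
grip_width: 85.2
grip_force: 0.0
```

Run:
```python
from station import status, imaging
from h import *
for n in("top","side"):
    d=imaging.read_camera(n); np.savez(f"{n}3.npz",**d)
s=status.sense(); print(s["position"].round(1),s["ee_rot"].round(4))
for n,bc in(("top",(255,150,330,230)),("side",(235,150,310,245))):
    d=load(n,3);z=cloud(d)[...,2]; hsv=cv2.cvtColor(d["image"],cv2.COLOR_RGB2HSV).astype(int);H,S,V=hsv[...,0],hsv[...,1],hsv[...,2]
    g=big(box((H>50)&(H<95)&(S>60)&(z>85),*bc)); uv=np.argwhere(g)[:,::-1]; r=cv2.minAreaRect(uv.astype(np.float32)); print(n,"lid",cast(d,r[0],91).round(1),np.median(z[g]))
f=lambda n,x,y:cv2.resize(load(n,3)["image"][y:y+150,x:x+200],(400,300))
cv2.imwrite("pics/s4.png",np.vstack([np.hstack([f("top",200,120),f("top",330,170)]),np.hstack([f("side",180,140),f("side",280,80)])])[...,::-1])
```

```text
[ 469.4 -325.3   93.6] [5.000e-04 9.945e-01 1.045e-01 6.000e-04]
top lid [[595.  -39.3  91. ]] 90.78984495531162
side lid [[595.6 -35.3  91. ]] 89.45339577179257
```

View pics/s4.png

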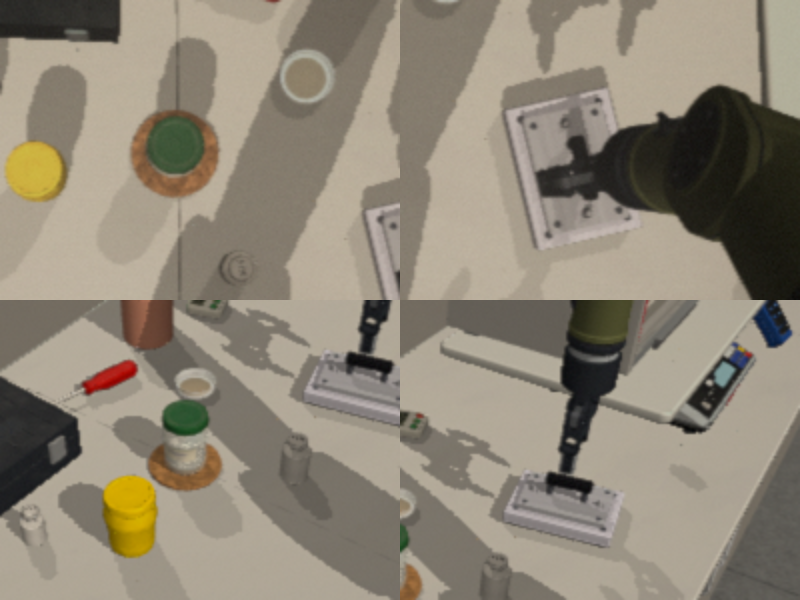

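The lid reads about 4–5 mm short of the cork centre in x in both views, so I'll correct that later with a turned grip. The gripper is over the plate handle. I'll grip the plate now.

Emit:
servo_tool([
  [0, 0, 0, 0, 0, -0.06, 1],
  [0, 0, 0, 0, 0, -0.12, 1],
  [0, 0, 0, 0, 0, -0.165, 1],
  [0, 0, 0, 0, 0, -0.171, 1],
  [0, 0, 0, 0, 0, -0.171, 1],
  [0, 0, 0, 0, 0, -0.171, 1],
])

```text
time_s: 18.02
position: [469.2, -325.3, 41.8]
ee_rot: [0.0, 0.995, 0.104, 0.0]
contact_force: [-0.1, 0.7, -0.2]
grip_width: 85.7
grip_force: 0.0
```

Emit:
servo_tool([
  [0, 0, 0, 0, 0, 0, -1],
  [0, 0, 0, 0, 0, 0, -1],
  [0, 0, 0, 0, 0, 0, -1],
  [0, 0, 0, 0, 0, 0, -1],
  [0, 0, 0, 0, 0, 0, -1],
  [0, 0, 0, 0, 0, 0, -1],
  [0, 0, 0, 0, 0, 0, -1],
  [0, 0, 0, 0, 0, 0, -1],
  [0, 0, 0, 0, 0, 0, -1],
], squeeze=60)

```text
time_s: 19.15
position: [469.3, -326.5, 41.8]
ee_rot: [0.001, 0.995, 0.104, 0.001]
contact_force: [1.3, -6.2, 3.6]
grip_width: 13.1
grip_force: 60.9
```

Run:
```python
from station import status
s=status.sense()
for k in("position","ee_rot","contact_force","torque"): print(k,s[k].round(3))
```

```text
position [ 469.298 -326.481   41.816]
ee_rot [0.001 0.995 0.104 0.001]
contact_force [ 1.323 -6.246  3.601]
torque [-1.01  -0.094  0.015]
```

Emit:
servo_tool([
  [0, 0, 0, 0, -0.004, 0, -1],
  [0, 0, 0, 0, -0.0055, 0, -1],
  [0, 0, 0, 0, -0.0055, 0, -1],
  [0, 0, 0, 0, -0.0055, 0, -1],
])

```text
time_s: 19.65
position: [469.3, -326.5, 41.8]
ee_rot: [0.0, 0.995, 0.104, 0.0]
contact_force: [0.3, -3.9, 5.6]
grip_width: 13.1
grip_force: 61.3
```

Emit:
servo_tool([
  [0, 0, 0, 0, -0.004, 0, -1],
  [0, 0, 0, 0, -0.004, 0, -1],
  [0, 0, 0, 0, -0.004, 0, -1],
  [0, 0, 0, 0, -0.004, 0.006, -1],
  [0, 0, 0, 0, -0.004, 0.012, -1],
  [0, 0, 0, 0, -0.004, 0.018, -1],
  [0, 0, 0, 0, -0.004, 0.018, -1],
])

```text
time_s: 20.52
position: [468.3, -327.2, 46.6]
ee_rot: [-0.001, 0.995, 0.105, -0.001]
contact_force: [1.1, -0.3, -3.4]
grip_width: 13.1
grip_force: 60.0
```

Run:
```python
from station import status
s=status.sense()
for k in("position","ee_rot","contact_force","torque"): print(k,s[k].round(3))
```

```text
position [ 468.303 -327.225   46.62 ]
ee_rot [-0.001  0.995  0.105 -0.001]
contact_force [ 1.105 -0.276 -3.362]
torque [ 0.025 -0.126  0.009]
```

Emit:
servo_tool([
  [0, 0, 0, 0, 0, 0.02, -1],
  [0, 0, 0, 0, 0, 0.04, -1],
  [0, 0, 0, 0, 0, 0.06, -1],
  [0, 0, 0, 0, 0, 0.1, -1],
  [0, 0, 0, 0, 0, 0.18, -1],
  [0, 0, 0, 0, 0, 0.26, -1],
  [0, 0, 0, 0, 0.04, 0.34, -1],
  [0, 0, 0, 0, 0.12, 0.4, -1],
  [0, 0, 0, 0, 0.22, 0.4, -1],
  [0, 0, 0, 0, 0.34, 0.4, -1],
  [0, 0, 0, 0, 0.46, 0.4, -1],
  [0, 0, 0, 0, 0.58, 0.4, -1],
])

```text
time_s: 22.02
position: [468.8, -152.8, 167.6]
ee_rot: [0.0, 0.995, 0.104, 0.0]
contact_force: [0.1, 0.3, -2.6]
grip_width: 12.8
grip_force: 60.0
```

Emit:
servo_tool([
  [0, 0, 0, 0, 0.12, 0, -1],
  [0, 0, 0, 0, 0.24, 0, -1],
  [0, 0, 0, 0, 0.36, 0, -1],
  [0, 0, 0.002, 0, 0.48, 0, -1],
  [0, 0, 0.004, 0, 0.6, 0, -1],
  [0, 0, 0.006, 0, 0.72, 0, -1],
  [0, 0, 0.0079, 0, 0.84, 0, -1],
  [0, 0, 0.0079, 0, 0.92, 0, -1],
  [0, 0, 0.0079, 0, 0.97, 0, -1],
  [0, 0, 0.0079, 0, 1.0, 0, -1],
  [0, 0, 0.0079, 0, 1.0, 0, -1],
])

```text
time_s: 23.4
position: [468.9, 145.9, 166.9]
ee_rot: [0.0, 0.992, 0.129, 0.0]
contact_force: [0.1, -0.4, -3.4]
grip_width: 13.0
grip_force: 60.0
```

Emit:
servo_tool([
  [0, 0, 0, 0.005, 0.1, 0, -1],
  [0, 0, 0, 0.0133, 0.2, 0, -1],
  [0, 0, 0, 0.0133, 0.3, -0.05, -1],
  [0, 0, 0, 0.0133, 0.34, -0.12, -1],
  [0, 0, 0, 0.0133, 0.34, -0.2, -1],
  [0, 0, 0, 0.0133, 0.34, -0.28, -1],
  [0, 0, 0, 0.0133, 0.34, -0.36, -1],
  [0, 0, 0, 0.0133, 0.34, -0.4, -1],
  [0, 0, 0, 0.0133, 0.34, -0.4, -1],
  [0, 0, 0, 0.0133, 0.34, -0.4, -1],
  [0, 0, 0, 0.0133, 0.34, -0.4, -1],
])

```text
time_s: 24.78
position: [473.4, 248.3, 47.7]
ee_rot: [-0.0, 0.992, 0.129, 0.001]
contact_force: [0.4, 1.1, -3.1]
grip_width: 13.0
grip_force: 59.9
```

Run:
```python
from station import status, imaging
from h import *
for n in("top","side"):
    d=imaging.read_camera(n); np.savez(f"{n}4.npz",**d)
s=status.sense()
for k in("position","ee_rot","contact_force","torque"): print(k,s[k].round(3))
f=lambda n,x,y:cv2.resize(load(n,4)["image"][y:y+112,x:x+150],(400,300))
cv2.imwrite("pics/s5.png",np.vstack([np.hstack([f("top",90,200),f("top",350,200)]),np.hstack([f("side",170,260),f("side",280,120)])])[...,::-1])
```

```text
position [473.141 248.261  47.469]
ee_rot [-0.     0.992  0.129  0.001]
contact_force [-0.6   -0.236 -3.616]
torque [ 0.004 -0.037  0.037]
```

View pics/s5.png

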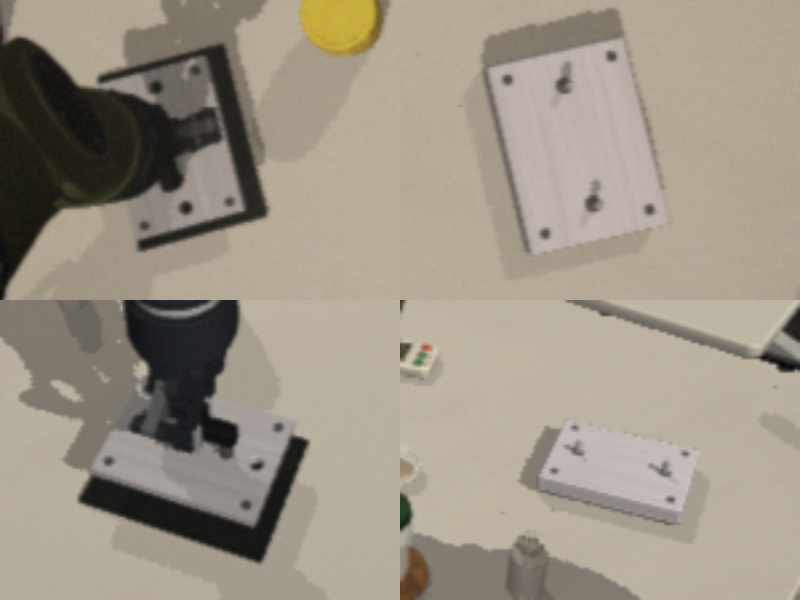

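The plate hangs level above the mat, and the two stage pins are now bare. I'll lower it until it just clears the mat and measure there.

Emit:
servo_tool([
  [0, 0, 0, 0, 0, -0.03, -1],
  [0, 0, 0, 0, 0, -0.06, -1],
  [0, 0, 0, 0, 0, -0.075, -1],
  [0, 0, 0, 0, 0, -0.08, -1],
  [0, 0, 0, 0, 0, -0.08, -1],
  [0, 0, 0, 0, 0, -0.08, -1],
])

```text
time_s: 25.62
position: [472.9, 248.1, 23.0]
ee_rot: [-0.0, 0.992, 0.129, 0.0]
contact_force: [-0.6, 0.2, -2.8]
grip_width: 13.1
grip_force: 60.1
```

```bash
cat > m.py <<'E'
from station import status, imaging
from h import *
import sys
k=sys.argv[1]
for n in("top","side"):
    d=imaging.read_camera(n); np.savez(f"{n}{k}.npz",**d)
s=status.sense()
for q in("position","contact_force","torque"): print(q,s[q].round(2))
f=lambda n,x,y:cv2.resize(load(n,k)["image"][y:y+100,x:x+100],(400,400),interpolation=cv2.INTER_CUBIC)
cv2.imwrite(f"pics/m{k}.png",np.hstack([f("top",110,205),f("side",190,275)])[...,::-1])
E
python3 m.py 5
```

```text
position [472.93 248.15  23.05]
contact_force [-0.3   0.72 -3.4 ]
torque [ 0.02 -0.03 -0.01]
```

View pics/m5.png

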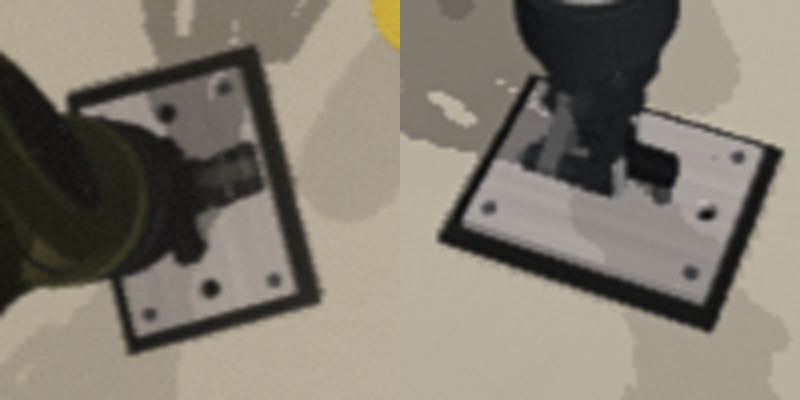

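Run:
```python
from h import *
d=load("top",5); im=cv2.cvtColor(d["image"],cv2.COLOR_RGB2GRAY).astype(float)
c=[]
for u,v in((151.4,232.9),(162.1,276.6)):
    u0,v0=int(round(u)),int(round(v)); w=im[v0-4:v0+5,u0-4:u0+5]; k=np.clip(np.median(w)*.8-w,0,None); yy,xx=np.mgrid[-4:5,-4:5]
    c.append((u0+(k*xx).sum()/k.sum(),v0+(k*yy).sum()/k.sum()))
P=cast(d,c,14.2); print(c,P.round(1),P.mean(0).round(1),np.linalg.norm(P[0]-P[1]),np.degrees(np.arctan2(*(P[0]-P[1])[1::-1])))
# mat corners, both views from bare-mat frame 2, vs plate visible corners now
def quad(d,m,z):
    h=cv2.convexHull(np.argwhere(m)[:,::-1].astype(np.int32)); 
    e=cv2.approxPolyN(h,4) if hasattr(cv2,"approxPolyN") else cv2.boxPoints(cv2.minAreaRect(h)); return cast(d,e.reshape(-1,2),z)[:,:2]
for n,bm in(("top",(115,205,200,305)),("side",(190,270,300,370))):
    d=load(n,2); V=d["image"].max(2); m=big(box(V<60,*bm)); q=quad(d,m,4); print(n,q.round(1).tolist(),q.mean(0).round(1))
    d=load(n,5); V=d["image"].max(2).astype(int); z=cloud(d)[...,2]
    p=big(box((V>75)&(z>7)&(z<22),*bm)); print(n,"plate",p.sum(),rect(cast(d,np.argwhere(p)[:,::-1],14.2)))
```

```text
[(np.float64(151.32539682539684), np.float64(232.87142857142857)), (np.float64(162.1855746172293), np.float64(276.7037446965505))] [[519.9 259.3  14.2]
 [423.2 233.9  14.2]] [471.5 246.6  14.2] 100.01652549291752 14.675547841075467
top [[387.3, 278.1], [529.5, 316.3], [555.7, 214.1], [417.0, 177.0]] [472.4 246.4]
top plate 1347 (array([471.7, 246.6]), array([129.8,  91.9]), 14.69)
side [[387.9, 283.5], [529.5, 322.1], [556.7, 218.7], [414.7, 178.9]] [472.2 250.8]
side plate 1808 (array([470.8, 251.1]), array([131. ,  93.7]), 14.87)
```

Emit:
servo_tool([
  [0, 0, 0, 0.0037, 0.0, 0, -1],
  [0, 0, 0, 0.0037, 0.0, 0, -1],
  [0, 0, 0, 0.0037, 0.0, -0.004, -1],
  [0, 0, 0, 0.0037, 0.0, -0.008, -1],
  [0, 0, 0, 0.0037, 0.0, -0.008, -1],
  [0, 0, 0, 0.0037, 0.0, -0.008, -1],
])

```text
time_s: 26.48
position: [473.9, 248.0, 20.8]
ee_rot: [0.0, 0.992, 0.129, 0.0]
contact_force: [-1.6, 0.5, 4.7]
grip_width: 13.2
grip_force: 61.0
```

Emit:
servo_tool([
  [0, 0, 0, 0, 0, 0, 1],
  [0, 0, 0, 0, 0, 0, 1],
  [0, 0, 0, 0, 0, 0, 1],
  [0, 0, 0, 0, 0, 0, 1],
  [0, 0, 0, 0, 0, 0, 1],
  [0, 0, 0, 0, 0, 0.08, 1],
  [0, 0, 0, 0, 0, 0.18, 1],
  [0, 0, 0, 0, 0, 0.32, 1],
  [0, 0, 0, 0, 0, 0.48, 1],
  [0, 0, 0.025, 0, -0.1, 0.5, 1],
  [0, 0, 0.05, 0, -0.25, 0.5, 1],
  [0, 0, 0.075, 0, -0.4, 0.5, 1],
], squeeze=30)

```text
time_s: 27.98
position: [473.9, 126.9, 170.7]
ee_rot: [0.0, 0.933, 0.36, 0.0]
contact_force: [0.4, 0.4, -0.7]
grip_width: 85.4
grip_force: 0.0
```

Emit:
servo_tool([
  [0, 0, 0.025, 0, -0.15, 0, 1],
  [0, 0, 0.05, 0, -0.3, 0, 1],
  [0, 0, 0.075, 0, -0.45, 0, 1],
  [0, 0, 0.1, 0, -0.6, 0, 1],
  [0, 0, 0.125, 0, -0.7, 0, 1],
  [0, 0, 0.15, -0.01, -0.794, 0, 1],
  [0, 0, 0.175, -0.013, -0.794, 0, 1],
  [0, 0, 0.175, -0.013, -0.794, -0.1, 1],
  [0, 0, 0.175, -0.013, -0.794, -0.2, 1],
  [0, 0, 0.175, -0.013, -0.794, -0.25, 1],
])

```text
time_s: 29.22
position: [469.2, -110.3, 94.1]
ee_rot: [-0.001, 0.61, 0.792, -0.001]
contact_force: [0.6, 0.8, 0.1]
grip_width: 85.4
grip_force: 0.0
```

```bash
python3 m.py 6
python3 - <<'E'
from station import status
from h import *
s=status.sense(); print(s["joint_pos"].round(2),s["ee_rot"].round(3))
for n,bm,bw in(("top",(115,205,200,305),(290,225,350,290)),("side",(190,270,300,370),(300,180,350,250))):
    d=load(n,6); V=d["image"].max(2).astype(int); z=cloud(d)[...,2]
    p=big(box((V>75)&(z>6)&(z<24),*bm)); q=big(box((V<75)|(z>6),*bm)); print(n,"plate",rect(cast(d,np.argwhere(p)[:,::-1],12)))
    d=load(n,3); z=cloud(d)[...,2]; k=big(box((z>52)&(z<75),*bw)); r=cv2.minAreaRect(np.argwhere(k)[:,::-1].astype(np.float32)); print(n,"weight aside",cast(d,r[0],65).round(1),k.sum())
d=load("top",6); im=d["image"];
E
```

```text
position [ 468.86 -110.16   94.15]
contact_force [-0.78 -0.38  0.29]
torque [ 0.03  0.03 -0.03]
[ 0.37  0.77 -0.38  2.1   0.72  0.41 -0.33] [-0.001  0.61   0.793 -0.001]
top plate (array([472.8, 246.8]), array([131.3,  92.6]), 15.0)
top weight aside [[ 469.9 -110.1   65. ]] 127
side plate (array([471.9, 250.9]), array([131.2,  93.1]), 14.88)
side weight aside [[ 467.1 -101.7   65. ]] 68
```

View pics/m6.png

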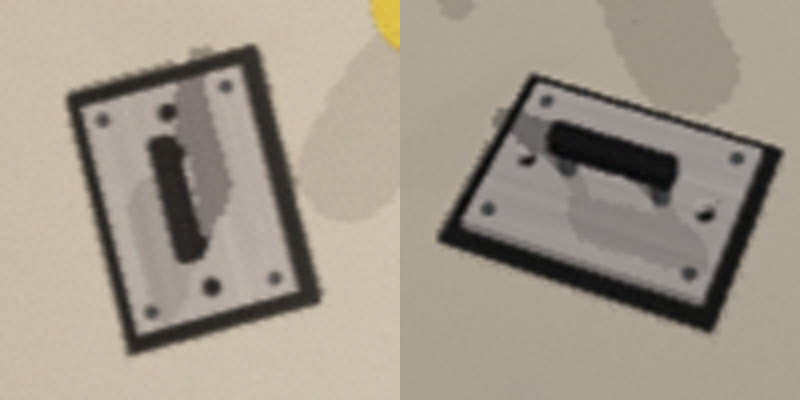

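The plate is flat and centred on the mat to within about 1 mm. Next I'll centre the set-aside weight with the turned grip.

Emit:
servo_tool([
  [0, 0, 0, 0, 0, -0.1, 1],
  [0, 0, 0, 0, 0, -0.2, 1],
  [0, 0, 0, 0, 0, -0.26, 1],
  [0, 0, 0, 0, 0, -0.28, 1],
  [0, 0, 0, 0, 0, -0.28, 1],
  [0, 0, 0, 0, 0, -0.28, -1],
  [0, 0, 0, 0, 0, -0.28, -1],
  [0, 0, 0, 0, 0, -0.28, -1],
  [0, 0, 0, 0, 0, -0.28, -1],
  [0, 0, 0, 0, 0, -0.28, -1],
  [0, 0, 0, 0, 0, -0.28, -1],
], squeeze=25)

```text
time_s: 30.7
position: [470.2, -110.3, 12.0]
ee_rot: [0.0, 0.61, 0.792, 0.0]
contact_force: [-0.4, 0.6, 6.1]
grip_width: 36.9
grip_force: 24.7
```

Emit:
servo_tool([
  [0, 0, 0, 0, 0, 0, 1],
  [0, 0, 0, 0, 0, 0, 1],
  [0, 0, 0, 0, 0, 0, 1],
  [0, 0, 0, 0, 0, 0.1, 1],
  [0, 0, 0, 0, 0, 0.2, 1],
  [0, 0, 0, 0, 0, 0.28, 1],
  [0, 0, -0.025, 0, 0, 0.28, 1],
  [0, 0, -0.05, 0, 0, 0.28, 1],
  [0, 0, -0.075, 0, 0, 0.28, 1],
  [0, 0, -0.1, 0, 0, 0.28, 1],
  [0, 0, -0.125, 0, 0, 0.28, 1],
  [0, 0, -0.15, 0, 0, 0.28, 1],
])

```text
time_s: 32.2
position: [469.9, -110.1, 95.3]
ee_rot: [-0.0, 0.904, 0.427, -0.0]
contact_force: [0.2, 0.2, 0.4]
grip_width: 85.4
grip_force: 0.0
```

Emit:
servo_tool([
  [0, 0, -0.025, 0, 0, 0, 1],
  [0, 0, -0.05, 0, 0, 0, 1],
  [0, 0, -0.075, 0, 0, 0, 1],
  [0, 0, -0.1, 0, 0, 0, 1],
  [0, 0, -0.108, 0, 0, 0, 1],
  [0, 0, -0.108, 0, 0, -0.1, 1],
  [0, 0, -0.108, 0, 0, -0.2, 1],
  [0, 0, -0.108, 0, 0, -0.27, 1],
  [0, 0, -0.108, 0, 0, -0.28, 1],
  [0, 0, -0.108, 0, 0, -0.28, 1],
  [0, 0, -0.108, 0, 0, -0.28, 1],
])

```text
time_s: 33.58
position: [470.5, -110.3, 12.2]
ee_rot: [0.0, 0.995, 0.104, 0.001]
contact_force: [0.6, 0.0, 0.3]
grip_width: 85.6
grip_force: 0.0
```

Emit:
servo_tool([
  [0, 0, 0, 0, 0, 0, -1],
  [0, 0, 0, 0, 0, 0, -1],
  [0, 0, 0, 0, 0, 0, -1],
  [0, 0, 0, 0, 0, 0, -1],
  [0, 0, 0, 0, 0, 0, -1],
  [0, 0, 0, 0, 0, 0, -1],
], squeeze=40)

```text
time_s: 34.33
position: [470.1, -110.4, 11.8]
ee_rot: [0.0, 0.995, 0.104, 0.0]
contact_force: [-0.1, -0.4, 6.5]
grip_width: 36.5
grip_force: 39.7
```

Run:
```python
from h import *
for n,b in(("top",(370,205,460,305)),("side",(320,150,405,225))):
    d=load(n,4); P=cloud(d); z=P[...,2]; s=big(box((z>14)&(z<45),*b)); print(n,rect(cast(d,np.argwhere(s)[:,::-1],25)), rect(P[s]), np.median(z[s]))
d=load("top",4); im=cv2.cvtColor(d["image"],cv2.COLOR_RGB2GRAY).astype(np.uint8)
c=cv2.resize(im[210:300,375:455],None,fx=6,fy=6,interpolation=cv2.INTER_CUBIC)
h=cv2.HoughCircles(c,cv2.HOUGH_GRADIENT,1,60,param1=120,param2=12,minRadius=7,maxRadius=18)
if h is not None: print([(((x+.5)/6-.5+375).round(1),((y+.5)/6-.5+210).round(1),r) for x,y,r in h[0][:8]])
```

```text
top (array([ 468.5, -325.3]), array([159.4, 122. ]), 12.01) (array([ 468.6, -327.2]), array([160.1, 121.3]), 12.09) 25.366029462990078
side (array([ 465.8, -317. ]), array([158.5, 130.3]), 11.88) (array([ 468. , -324.6]), array([159. , 123.3]), 12.11) 23.142457766337422
[(np.float32(428.8), np.float32(220.5), np.float32(10.6)), (np.float32(403.8), np.float32(286.8), np.float32(11.6)), (np.float32(443.2), np.float32(278.0), np.float32(11.6)), (np.float32(421.7), np.float32(276.2), np.float32(15.2)), (np.float32(389.8), np.float32(229.3), np.float32(11.0))]
```

Emit:
servo_tool([
  [0, 0, 0, 0, 0, 0.05, -1],
  [0, 0, 0, 0, 0, 0.15, -1],
  [0, 0, 0, 0, 0, 0.27, -1],
  [0, 0, 0, 0, -0.06, 0.35, -1],
  [0, 0, 0, 0, -0.2, 0.35, -1],
  [0, 0, 0, -0.0043, -0.34, 0.35, -1],
  [0, 0, 0, -0.0043, -0.48, 0.35, -1],
  [0, 0, 0, -0.0043, -0.62, 0.35, -1],
  [0, 0, 0, -0.0043, -0.7, 0.35, -1],
  [0, 0, 0, -0.0043, -0.723, 0.35, -1],
  [0, 0, 0, -0.0043, -0.723, 0.35, -1],
  [0, 0, 0, -0.0043, -0.723, 0.25, -1],
])

```text
time_s: 35.83
position: [470.9, -325.8, 88.0]
ee_rot: [0.001, 0.994, 0.105, 0.002]
contact_force: [-0.2, 0.1, -4.4]
grip_width: 36.8
grip_force: 41.2
```

Emit:
servo_tool([
  [0, 0, 0, 0, 0, -0.07, -1],
  [0, 0, 0, 0, 0, -0.12, -1],
  [0, 0, 0, 0, 0, -0.14, -1],
  [0, 0, 0, 0, 0, -0.155, -1],
  [0, 0, 0, 0, 0, -0.165, -1],
  [0, 0, 0, 0, 0, -0.166, -1],
  [0, 0, 0, 0, 0, -0.166, -1],
  [0, 0, 0, 0, 0, -0.166, -1],
])

```text
time_s: 36.83
position: [469.0, -327.2, 37.0]
ee_rot: [0.0, 0.995, 0.104, 0.0]
contact_force: [0.2, -0.4, -1.5]
grip_width: 36.8
grip_force: 41.2
```

Emit:
servo_tool([
  [0, 0, 0, 0, 0, -0.0025, -1],
  [0, 0, 0, 0, 0, -0.0025, -1],
  [0, 0, 0, 0, 0, -0.0025, 1],
  [0, 0, 0, 0, 0, -0.0025, 1],
  [0, 0, 0, 0, 0, -0.0025, 1],
  [0, 0, 0, 0, 0, 0.0, 1],
  [0, 0, 0, 0, 0, 0.1, 1],
  [0, 0, 0, 0, 0, 0.22, 1],
  [0, 0, 0, 0, 0, 0.36, 1],
  [0, 0, 0, 0, 0, 0.5, 1],
  [0, 0, 0.025, 0.03, 0.1, 0.5, 1],
  [0, 0, 0.05, 0.06, 0.25, 0.5, 1],
])

```text
time_s: 38.33
position: [487.0, -253.0, 187.4]
ee_rot: [0.001, 0.966, 0.259, 0.001]
contact_force: [1.0, 0.4, 0.1]
grip_width: 85.6
grip_force: 0.0
```

Emit:
servo_tool([
  [0, 0, 0.025, 0.05, 0.1, 0, 1],
  [0, 0, 0.05, 0.1, 0.2, 0, 1],
  [0, 0, 0.075, 0.15, 0.25, 0, 1],
  [0, 0, 0.1, 0.2, 0.3, 0, 1],
  [0, 0, 0.125, 0.2, 0.3, 0, 1],
  [0, 0, 0.15, 0.2, 0.3, 0, 1],
  [0, 0, 0.175, 0.2, 0.3, 0, 1],
  [0, 0, 0.2, 0.2, 0.3, 0, 1],
  [0, 0, 0.2, 0.2, 0.3, 0, 1],
])

```text
time_s: 39.45
position: [546.4, -162.3, 186.4]
ee_rot: [-0.0, 0.63, 0.776, 0.0]
contact_force: [0.1, 0.1, -0.2]
grip_width: 85.3
grip_force: 0.0
```

```bash
python3 m.py 7
python3 - <<'E'
from h import *
for n,bc,bs in(("top",(255,150,330,230),(370,205,460,305)),("side",(235,150,310,245),(320,130,405,215))):
    d=load(n,7);z=cloud(d)[...,2]; hsv=cv2.cvtColor(d["image"],cv2.COLOR_RGB2HSV).astype(int);H,S,V=hsv[...,0],hsv[...,1],hsv[...,2]
    g=big(box((H>50)&(H<95)&(S>60)&(z>85),*bc)); uv=np.argwhere(g)[:,::-1]; print(n,"lid",cast(d,cv2.minAreaRect(uv.astype(np.float32))[0],91).round(1),cast(d,uv.mean(0),91).round(1))
    k=big(box((z>75)&(z<100),*bs)); r=cv2.minAreaRect(np.argwhere(k)[:,::-1].astype(np.float32)); print(n,"weight",cast(d,r[0],90).round(1))
f=lambda n,x,y:cv2.resize(load(n,7)["image"][y:y+100,x:x+133],(400,300),interpolation=cv2.INTER_CUBIC)
cv2.imwrite("pics/s7.png",np.vstack([np.hstack([f("top",225,140),f("top",350,200)]),np.hstack([f("side",210,150),f("side",290,110)])])[...,::-1])
E
```

```text
position [ 546.58 -162.17  186.55]
contact_force [-0.86 -0.06 -0.9 ]
torque [-0.02 -0.02  0.01]
top lid [[596.1 -40.8  91. ]] [[597.8 -41.4  91. ]]Traceback (most recent call last):
  File "<stdin>", line 5, in <module>
  File "h.py", line 19, in big
    n,l,s,c=cv2.connectedComponentsWithStats(m.astype(np.uint8)); i=1+np.argmax(s[1:,4]); return l==i
                                                                      ~~~~~~~~~^^^^^^^^^
    return _wrapfunc(a, 'argmax', axis=axis, out=out, **kwds)
    return bound(*args, **kwds)
ValueError: attempt to get argmax of an empty sequence
```

Run:
```python
from h import *
d=load("top",7);z=cloud(d)[...,2]; print(z[205:305,370:460].max())
f=lambda n,x,y:cv2.resize(load(n,7)["image"][y:y+100,x:x+133],(400,300),interpolation=cv2.INTER_CUBIC)
cv2.imwrite("pics/s7.png",np.vstack([np.hstack([f("top",225,140),f("top",350,200)]),np.hstack([f("side",210,150),f("side",290,110)])])[...,::-1])
```

```text
1031.6778046210893
```

View pics/s7.png

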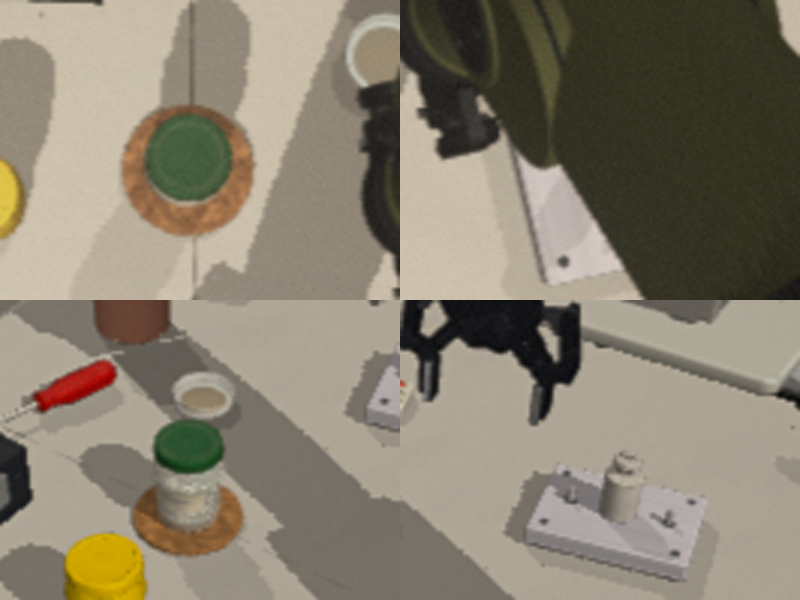

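The weight stands midway between the pins. The lid at top pixel (288,193) is still about 3–4 mm short of the cork centre in x, so I'll regrip it with the fingers closing along x.

Emit:
servo_tool([
  [0, 0, 0, 0.05, 0.12, 0, 1],
  [0, 0, 0, 0.1, 0.24, 0, 1],
  [0, 0, 0, 0.15, 0.36, 0, 1],
  [0, 0, 0, 0.168, 0.4035, -0.05, 1],
  [0, 0, 0, 0.168, 0.4035, -0.15, 1],
  [0, 0, 0, 0.168, 0.4035, -0.25, 1],
  [0, 0, 0, 0.168, 0.4035, -0.25, 1],
  [0, 0, 0, 0.168, 0.4035, -0.25, 1],
])

```text
time_s: 40.55
position: [597.3, -41.7, 112.0]
ee_rot: [0.0, 0.63, 0.776, -0.0]
contact_force: [0.2, 1.2, 0.5]
grip_width: 85.4
grip_force: 0.0
```

Emit:
servo_tool([
  [0, 0, 0, 0, 0, -0.06, 1],
  [0, 0, 0, 0, 0, -0.12, 1],
  [0, 0, 0, 0, 0, -0.18, 1],
  [0, 0, 0, 0, 0, -0.24, 1],
  [0, 0, 0, 0, 0, -0.262, 1],
  [0, 0, 0, 0, 0, -0.262, 1],
])

```text
time_s: 41.3
position: [596.8, -40.9, 32.4]
ee_rot: [-0.0, 0.63, 0.777, -0.0]
contact_force: [0.2, -0.6, 0.4]
grip_width: 85.3
grip_force: 0.0
```

Emit:
servo_tool([
  [0, 0, 0, 0, 0, 0, -1],
  [0, 0, 0, 0, 0, 0, -1],
  [0, 0, 0, 0, 0, 0, -1],
  [0, 0, 0, 0, 0, 0, -1],
  [0, 0, 0, 0, 0, 0, -1],
  [0, 0, 0, 0, 0, 0, -1],
], squeeze=30)

```text
time_s: 42.05
position: [598.6, -40.7, 34.3]
ee_rot: [0.001, 0.63, 0.777, 0.001]
contact_force: [1.1, -0.4, 5.8]
grip_width: 61.6
grip_force: 28.2
```

Emit:
servo_tool([
  [0, 0, 0, 0, 0, 0.01, -1],
  [0, 0, 0, 0, 0, 0.025, -1],
  [0, 0, 0, 0.0095, -0.002, 0.025, -1],
  [0, 0, 0, 0.0095, -0.002, 0.025, -1],
  [0, 0, 0, 0.0095, -0.002, 0.025, -1],
  [0, 0, 0, 0.0095, -0.002, 0.025, -1],
  [0, 0, 0, 0.0095, -0.002, 0.012, -1],
  [0, 0, 0, 0.0095, -0.002, 0.004, -1],
  [0, 0, 0, 0.0095, -0.002, 0.001, -1],
  [0, 0, 0, 0.0095, -0.002, 0.001, -1],
  [0, 0, 0, 0.0095, -0.002, 0.001, -1],
])

```text
time_s: 43.42
position: [600.0, -41.8, 34.2]
ee_rot: [0.0, 0.63, 0.777, -0.0]
contact_force: [-2.4, -0.5, 5.8]
grip_width: 61.4
grip_force: 30.1
```

Seated at (600.0, -41.8). I'll release it, retreat and check.

Emit:
servo_tool([
  [0, 0, 0, 0, 0, 0, 1],
  [0, 0, 0, 0, 0, 0, 1],
  [0, 0, 0, 0, 0, 0, 1],
  [0, 0, 0, 0, 0, 0, 1],
  [0, 0, 0, 0, 0, 0.08, 1],
  [0, 0, 0, 0, 0, 0.2, 1],
  [0, 0, 0, 0, 0, 0.34, 1],
  [0, 0, 0, 0, 0, 0.5, 1],
  [0, 0, 0, -0.15, 0, 0.6, 1],
  [0, 0, 0, -0.3, 0, 0.6, 1],
  [0, 0, 0, -0.45, 0, 0.6, 1],
  [0, 0, 0, -0.5, 0, 0.6, 1],
])

```text
time_s: 44.92
position: [446.7, -42.1, 213.4]
ee_rot: [-0.001, 0.629, 0.777, -0.001]
contact_force: [0.5, 1.3, 0.3]
grip_width: 85.6
grip_force: 0.0
```

Emit:
servo_tool([
  [0, 0, 0, 0, 0.1, 0, 1],
  [0, 0, 0, 0, 0.2, 0, 1],
  [0, 0, 0, 0, 0.3, 0, 1],
  [0, 0, 0, 0, 0.4, 0, 1],
  [0, 0, 0, 0, 0.4, 0, 1],
  [0, 0, 0, 0, 0.4, 0, 1],
  [0, 0, 0, 0, 0.4, 0, 1],
])

```text
time_s: 45.8
position: [449.9, 77.1, 213.2]
ee_rot: [0.0, 0.63, 0.776, -0.0]
contact_force: [-0.4, -0.2, 0.4]
grip_width: 85.4
grip_force: 0.0
```

```bash
python3 m.py 8
python3 - <<'E'
from h import *
d=load("top",8);z=cloud(d)[...,2]; hsv=cv2.cvtColor(d["image"],cv2.COLOR_RGB2HSV).astype(int);H,S,V=hsv[...,0],hsv[...,1],hsv[...,2]
try:
    g=big(box((H>50)&(H<95)&(S>60),255,150,330,230)); print("lid",cast(d,cv2.minAreaRect(np.argwhere(g)[:,::-1].astype(np.float32))[0],91).round(1))
    k=big(box((z>70)&(z<105),370,205,460,305)); print("weight",k.sum(),cast(d,cv2.minAreaRect(np.argwhere(k)[:,::-1].astype(np.float32))[0],90).round(1))
except Exception as e: print(e)
f=lambda n,x,y:cv2.resize(load(n,8)["image"][y:y+100,x:x+133],(400,300),interpolation=cv2.INTER_CUBIC)
cv2.imwrite("pics/s8.png",np.vstack([np.hstack([f("top",225,140),f("top",350,200)]),np.hstack([f("side",210,150),f("side",290,110)])])[...,::-1])
E
```

```text
position [449.94  77.38 213.23]
contact_force [-0.66  0.07 -0.27]
torque [ 0.02  0.02 -0.07]
lid [[601.8 -38.3  91. ]]
weight 239 [[ 469.7 -320.    90. ]]
```

View pics/s8.png

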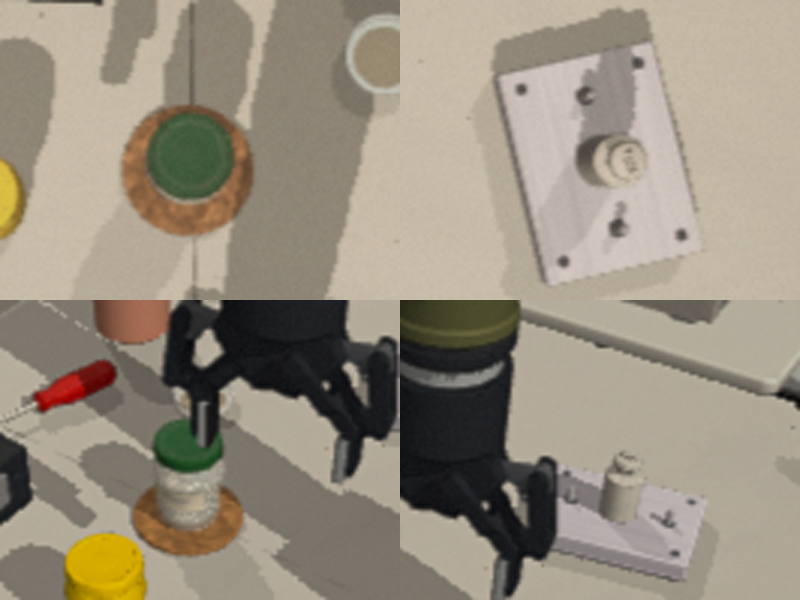

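Jar, plate and weight are all upright on their places: the lid is at (190,155) over the cork at (188,168) allowing for parallax, and the weight sits midway between the pins. Nothing touches the robot.

```bash
python3 -c "
from station import finish_job
print(finish_job())"
```

```text
the job is handed in; nothing more can be done
None
```

The job is handed in at about 46 s: the plate is flat and centred on the mat to about 1 mm by the cameras. The jar (gripped again once to recentre it) stands within a few mm of the cork centre. The big weight stands midway between the pins, and I left the small weight and dish alone.

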